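# Part the split guide-bearing shell evenly with a wedge

### The job

Take the taper wedge from the tool stand and part the two press-fitted halves of the bearing shell, pushing the wedge down into the pry slots at the two ends of the seam by turns: about half-way in at one end, right down to its collar at the other, then down to its collar at the first, so that the halves part evenly and never cock by the full opening at one end alone. Then hang the wedge back upright in the same hole of the stand and let go; keep the gripper itself off the shell.

Things in the scene. Friction and masses are not known exactly. Their poses are not given: they have to be found in the camera images.
- wedge (a point): Steel taper wedge hanging upright in one of the stand's holes; point at the centre of its handle, a block 24 (x) x 28 (y) x 50 mm tall. Collar 48 x 54 x 8 mm, underside 33 mm below the point; under it a blade 75 mm long, 26 mm wide along y, both x faces tapering evenly from 27 mm thick to 3 mm at the tip (108 mm below the point). z up. 0.5 to 0.85 kg; grip it with about 45 N (much harder, it slips).
- stand: Open steel tool stand 90 (x) x 260 (y) mm, top 95 mm up, fixed; origin under its centre. Three holes 34 (x) x 38 (y) mm, at y -80, 0 and 80 mm: in shuffled order the wedge (block handle, its axes parallel to the stand's), a drift with a round handle and a parallel packer with a flat 40 x 12 mm handle. Each tool's collar rests on the top, blade below.
- housing: Split bearing shell, grey cast iron: upright ring, bore 48, outside 92 mm, cut by a seam along y, flanges at both ends, 184 mm over all, top 100 mm up. Origin under the fixed foot plate, on the bore axis. Pry slot in each end: 8 mm wide, mouth bevelled to 24 over the top 8 mm, 46 to 92 mm from the axis. Wedge tip 24 mm below the top opens that end 0 mm, 50: about 8, 75 (collar down): about 16.
- end1_a (a point): Point on the shell's -x half, on the seam plane at flange-top height, mid-way along the pry slot of its -y end, 68 mm from the bore axis. Starts coincident with end1_b; their horizontal distance is this end's opening. x across the seam, z up. Press fit: stays where pushed, no spring-back; 5 to 15 N down on the wedge opens this end alone.
- end1_b (a point): Point on the shell's +x half, on the seam plane at flange-top height, mid-way along the pry slot of its -y end, 68 mm from the bore axis. Starts coincident with end1_a; their horizontal distance is this end's opening. x across the seam, z up. Both halves move outwards.
- end2_a (a point): Point on the shell's -x half, on the seam plane at flange-top height, mid-way along the pry slot of its +y end, 68 mm from the bore axis. Starts coincident with end2_b; their horizontal distance is this end's opening. x across the seam, z up. Press fit: stays where pushed, no spring-back; 5 to 15 N down on the wedge opens this end alone.
- end2_b (a point): Point on the shell's +x half, on the seam plane at flange-top height, mid-way along the pry slot of its +y end, 68 mm from the bore axis. Starts coincident with end2_a; their horizontal distance is this end's opening. x across the seam, z up. Both halves move outwards.
Things that resemble listed ones, but are neither listed nor needed, are in the scene too. What is shaped like the part that bears wedge but purple is not meant. Leave any green look-alike of the housing alone.

How it is judged:
On the way, in this order (a step that is already met when the one before it is completed fails the run):
1. The wedge has opened one end of the seam by more than 4 mm (((horizontal distance between end1_a and end1_b above 0.004 m and horizontal distance between wedge and end1_a below 0.035 m) or (horizontal distance between end2_a and end2_b above 0.004 m and horizontal distance between wedge and end2_a below 0.035 m))), for 0.1 s.
2. The wedge has opened the other end too: both ends more than 4 mm (horizontal distance between end1_a and end1_b above 0.004 m and horizontal distance between end2_a and end2_b above 0.004 m and (horizontal distance between wedge and end1_a below 0.035 m or horizontal distance between wedge and end2_a below 0.035 m)), for 0.1 s.
3. Both ends stand open by more than 13 mm (horizontal distance between end1_a and end1_b above 0.013 m and horizontal distance between end2_a and end2_b above 0.013 m), for 0.1 s.
At the end, for the whole second after the job is handed in: Both ends of the seam stand open by more than 13 mm and the halves are parallel within 0.06 rad; the wedge hangs upright (within 10 degrees) in its own hole of the stand, within 15 mm of where it hung, released (all of step 3 and angle between the x axis of end1_a and the x axis of end1_b, either way round below 0.06 rad and distance of wedge from where it was at the start of the episode below 0.015 m and angle between wedge's own z axis and vertical below 0.17 rad); the robot touches nothing.
It fails at once if The halves cock: one end runs more than about 11.5 mm ahead of the other (0.085 rad between the halves) (angle between the x axis of end1_a and the x axis of end1_b, either way round above 0.085 rad).
It fails at once if The gripper's fingers press on the shell (contact force between the fingers and housing above 3 N).
It also fails if it takes over 69 s, if anything falls off the work surface, if the arm or the gripper's body presses on something with over 40 N, if the wrist force passes 120 N, or if a joint passes its speed limit or range.

### The arm

A 6-joint arm with a two-finger parallel gripper is mounted at the origin on the work surface. World frame = base frame: x ahead of the robot, y to its left, z up, the work surface at z = 0. Lengths are in m, angles in rad, forces in N, time in s.
With the tool pointing down it reaches from about 0.325 to 0.925 m from the base axis. Payload 3.1 kg.
Tool frame: the origin (TCP) lies midway between the tips of the shut fingers; the grasp point (between the pads) lies 19 mm behind it; z points along the fingers, y is the line along which they close (so a half turn about z gives the same grasp; the last joint's range is limited). The gripper opens to 85 mm and grips with 20 to 120 N. Pads are 22 mm wide; open, the fingers measure 114 mm over their backs; the gripper's body (76 mm by 85 mm) begins 54 mm behind the grasp point. The pads swing forward as they close: fully open they stand 13 mm farther back than shut.
Start: joints at [-1.381, 0.217, 1.613, -0, 1.311, -0.112], TCP at [0.186, -0.597, 0.231] pointing down, gripper open.
Joint ranges: [-2.75, 2.75], [-0.78, 2.1], [0.31, 2.55], [-1.13, 4.27], [0.13, 2.63], [-2.58, 2.58]. Speed limits (rad/s): [2.79, 2.79, 3.14, 3.14, 3.14, 3.14].

### API

Orientations are given as a unit quaternion [x, y, z, w].
In Python, from workcell import sensors, read_camera, robot gives the robot as it stands.
- The arm moves only by the tool arm_command, never from a script. Its arguments are lists of equal length, an entry for each row: "delta_pos": the shift along the tool's x, y, z in cm, a list of three; "rot": the turn, a rotation vector about the tool's x, y, z in rad, a list of three; "claw": the opening, from -1 (shut) to 1 (fully open), so that 0 is half open. In form: {"delta_pos": [[x, y, z], ...], "rot": [[wx, wy, wz], ...], "claw": [claw, ...]}. A call has exactly 10 rows; each row is the pose to reach, as a shift and turn from the pose commanded when the call began, along the tool's axes at that moment; what a row does not reach only later rows make up. A row lasts 1/8 s, in which the tool goes at most 62.5 mm and 10.7 degrees, less where a joint would pass 70% of its speed; a pose out of reach is approached as far as the arm can. A call with a gripper value outside its range is refused whole. The fingers move at their own pace and stop on an object; "squeeze" is the grip in N (left out, the last holds). Time passes only in rows, so rows that repeat a pose let the fingers close, or fill a call up. It gives the time, the measured TCP pose, the force and the opening at its end, in the units of the state.
- sensors.get_state(): the state, without advancing time (a new reading comes with each control period).
- read_camera(name): name is "scene" or "top" or "wrist"; returns a dict with "pixels" (384x512x3 uint8, red, green, blue), "range_z" (384x512 float32, m along the optical axis (not along the pixel's ray), 0 where there is no reading), "intrinsics" (3x3 intrinsics, pixels), "R" (3x3) and "t" (3): a world point X has camera coordinates R X + t. Camera axes: x right, y down, z forward; pixel columns grow to the right and rows downward; lengths in m; the calibration is good to about 2 mm. A picture is of the moment at which its call begins.
- robot.hand_in(): hands the job in, once; it reports no verdict.
The state is a dict: "t": time; "qpos": joint angles; "joint_vel": joint speeds; "joint_torque": joint torques, N m; "tool_pos": TCP position; "tool_rot": TCP orientation; "force": force on the tool from outside, world axes, zero at the start; "wrist_torque": the same for the moment, N m; "grip_width": finger opening in m.
Only numpy, scipy, OpenCV 4.12 (cv2) and the standard library are available. Lean on these libraries where they do the work, as an engineer would, in place of code of your own. Each camera call takes 0.05 s, during which the arm holds its last target. There are 200 camera calls.

## Working session

There is one attempt and no reset: what is moved stays moved. The work goes in short steps, Python scripts to look and compute and a tool call to move; the robot and the scene stay as the last step left them, time stands still between calls to the robot, and variables do not carry over. Pictures are saved under pics/ and viewed, on a budget of 10 in all, crops included, one or two more only if the job needs it, and the job is handed in when it is done.

Besides the shell and the picture viewer there is one more tool, called as name(argument=value, ...), one argument or row to a line, values as JSON. arm_command: Moves the arm, as the interface text tells. Its arguments: {"type":"object","properties":{"delta_pos":{"type":"array"},"rot":{"type":"array"},"claw":{"type":"array"},"squeeze":{"type":"number"}},"required":["delta_pos","rot","claw"]}

```bash
mkdir -p pics; ls; python3 - <<'E'
from workcell import sensors, read_camera
import cv2,numpy as np
s=sensors.get_state();print(s['t'],s['tool_pos'],s['tool_rot'],s['grip_width'],s['force'])
for n in ['scene','top']:
    c=read_camera(n);np.savez('%s.npz'%n,**c)
    cv2.imwrite('pics/%s0.png'%n,c['pixels'][:,:,::-1]);print(n,c['intrinsics'],c['R'],c['t'])
E
```

```text
pics
0.0 [ 0.18562522 -0.59595446  0.2299578 ] [ 9.88637574e-01  1.50314107e-01 -5.16340753e-05 -1.18872371e-03] 0.08502516218534217 [-0.05808589  0.94540398  0.23375793]
scene [[460.65879569   0.         261.36615725]
 [  0.         460.65879569 194.09571376]
 [  0.           0.           1.        ]] [[-0.84826542  0.52934717  0.01540616]
 [ 0.41634785  0.68460019 -0.59831183]
 [-0.32726173 -0.50111291 -0.80111523]] [ 0.3742822  -0.09172676  1.21753018]
top [[385.00832324   0.         247.83233285]
 [  0.         385.00832324 192.07090595]
 [  0.           0.           1.        ]] [[-0.01017583 -0.99987072  0.01244976]
 [-0.99717226  0.00921972 -0.07458204]
 [ 0.07445762 -0.01317349 -0.99713716]] [-0.04823891  0.44307453  1.02215247]
```

View pics/scene0.png

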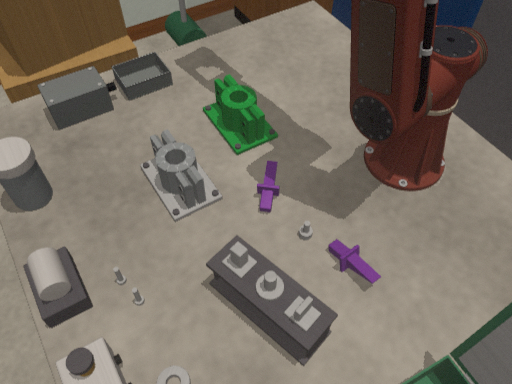

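View pics/top0.png

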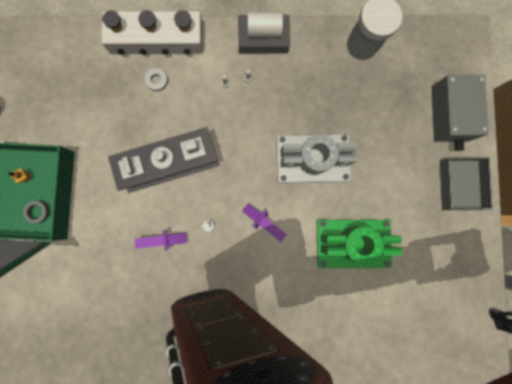

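The scene view shows the grey housing at (180,175) and the stand at (270,290), with the block-handled wedge at (238,255), the drift in the middle and the flat packer at (303,312). In the top view the wedge is at (190,148) and the housing at (318,155). Next I get world points from the depth readings.

```bash
cat > h.py <<'E'
import numpy as np,cv2
def world(c):
    K,R,t=c['intrinsics'],c['R'],c['t'];z=c['range_z']
    v,u=np.mgrid[:z.shape[0],:z.shape[1]]
    P=np.stack([(u-K[0,2])/K[0,0]*z,(v-K[1,2])/K[1,1]*z,z],-1)
    W=(P-t)@R; W[z==0]=np.nan
    return W
def rect(xy):
    (c,s,a)=cv2.minAreaRect((xy*1000).astype(np.float32)); return np.round(c,1),np.round(s,1),round(a,2),len(xy)
E
python3 - <<'E'
from h import *
for n in ['top','scene']:
    c=dict(np.load(n+'.npz'));W=world(c);px=c['pixels'].astype(int)
    sat=px.max(2)-px.min(2)
    if n=='top': rs={'stand':(105,125,222,195),'house':(270,128,362,188)}
    else: rs={'stand':(200,230,340,360),'house':(135,125,225,220)}
    for k,(a,b,d,e) in rs.items():
        w=W[b:e,a:d].reshape(-1,3);s=sat[b:e,a:d].ravel();w=w[s<60];w=w[np.isfinite(w[:,2])]
        h=np.histogram(w[:,2],np.arange(-.01,.18,.01));print(n,k,h[0])
        sel={'stand':[(.085,.1),(.1,.11),(.145,.165)],'house':[(.005,.03),(.09,.11)]}[k]
        for lo,hi in sel:
            m=(w[:,2]>lo)&(w[:,2]<hi);q=w[m]
            print('  ',lo,hi,q[:,2].mean().round(4) if m.any() else 0,rect(q[:,:2]) if m.sum()>5 else '')
            if hi==.165:
                l,cc,ce=cv2.kmeans(q[:,:2].astype(np.float32),3,None,(3,50,1e-6),5,2);
                for i in range(3):print('     ',ce[i],rect(q[l[:,0]==i][:,:2]))
big=[]
c=dict(np.load('top.npz'));im=c['pixels'][:,:,::-1]
a=cv2.resize(im[125:195,105:222],None,fx=6,fy=6,interpolation=2)
b=cv2.resize(im[125:195,265:382],None,fx=6,fy=6,interpolation=2)
cv2.imwrite('pics/z.png',cv2.resize(np.vstack([a,b]),None,fx=.7,fy=.7))
E
```

```text
top stand [1651 2647   82    0    0    0    0    0    1   54 2537  777   40   40
   98  118  115    0]
   0.085 0.1 0.0952 (array([523.9, 163.4]), array([ 91.9, 260.4]), 16.65, 2576)
   0.1 0.11 0.1035 (array([524. , 171.5]), array([ 69.7, 229.8]), 18.61, 777)
   0.145 0.165 0.1511 (array([536.4, 122.6]), array([ 24.2, 103.5]), 14.92, 164)Traceback (most recent call last):
  File "<stdin>", line 16, in <module>
TypeError: 'float' object is not subscriptable
```

```bash
python3 - <<'E'
from h import *
for n in ['top','scene']:
    c=dict(np.load(n+'.npz'));W=world(c);px=c['pixels'].astype(int)
    sat=px.max(2)-px.min(2)
    if n=='top': rs={'stand':(105,125,222,195),'house':(270,128,362,188)}
    else: rs={'stand':(200,230,340,360),'house':(135,125,225,220)}
    for k,(a,b,d,e) in rs.items():
        w=W[b:e,a:d].reshape(-1,3);s=sat[b:e,a:d].ravel();w=w[s<60];w=w[np.isfinite(w[:,2])]
        sel={'stand':[(.09,.1),(.1,.108),(.12,.165)],'house':[(.005,.03),(.095,.105)]}[k]
        for lo,hi in sel:
            m=(w[:,2]>lo)&(w[:,2]<hi);q=w[m]
            print(n,k,lo,hi,q[:,2].mean().round(4),rect(q[:,:2]))
            if k=='stand' and lo>.1-1e-9 or (k=='house' and lo>.09 and 0):
                _,l,ce=cv2.kmeans(q[:,:2].astype(np.float32),3,None,(3,50,1e-6),5,2);
                for i in range(3):
                    z=q[l[:,0]==i]; mx=np.percentile(z[:,2],95); z=z[z[:,2]>mx-.004]; print('     ',ce[i],mx,rect(z[:,:2]))
c=dict(np.load('top.npz'));im=c['pixels'][:,:,::-1]
a=cv2.resize(im[125:195,105:222],None,fx=5,fy=5,interpolation=2)
b=cv2.resize(im[125:195,265:382],None,fx=5,fy=5,interpolation=2)
cv2.imwrite('pics/z.png',cv2.resize(np.vstack([a,b]),None,fx=.8,fy=.8))
E
```

```text
top stand 0.09 0.1 0.0954 (array([523.9, 163.4]), array([ 91.6, 260.5]), 16.45, 2537)
top stand 0.1 0.108 0.1034 (array([524. , 171.5]), array([ 69.7, 229.8]), 18.61, 768)
      [0.52153295 0.15994969] 0.1061243395349795 (array([523.6, 163.5]), array([52.9, 50.8]), 25.78, 207)
      [0.49983293 0.23663656] 0.10630554203877646 (array([500.3, 238.9]), array([45.8, 53. ]), 17.67, 199)
      [0.5420939  0.08335695] 0.106120711546463 (array([546.,  86.]), array([47.5, 53.7]), 16.14, 179)
top stand 0.12 0.165 0.1429 (array([527.5, 160. ]), array([ 40.3, 180.3]), 18.44, 371)
      [0.5440301  0.08475424] 0.15528866585745382 (array([546.6,  86.2]), array([23.5, 27.3]), 14.27, 100)
      [0.49997824 0.23754215] 0.14151029084964054 (array([500.8, 238.8]), array([38.6, 11.6]), 17.92, 73)
      [0.5219768  0.16094041] 0.14729753194888376 (array([523.2, 162.9]), array([19.6, 21.8]), 0.12, 68)
top house 0.005 0.03 0.0147 (array([ 532.6, -224.3]), array([132.1, 214.7]), 1.6, 1638)
top house 0.095 0.105 0.0998 (array([ 534.1, -232.4]), array([184.1,  94. ]), 89.13, 1289)
scene stand 0.09 0.1 0.0939 
[... 355 characters left out ...]
, 433)
      [0.5285818  0.16636716] 0.1045701099451584 (array([526.5, 162.9]), array([49.2, 52. ]), 55.77, 278)
scene stand 0.12 0.165 0.1399 (array([526.9, 157.8]), array([ 40.3, 180.2]), 16.61, 663)
      [0.55021745 0.08893893] 0.1531934970799396 (array([548.2,  85.4]), array([23.5, 26.2]), 17.6, 145)
      [0.5045006  0.23965889] 0.13940407343447592 (array([502.8, 238.2]), array([40.3, 11.9]), 17.2, 131)
      [0.5272966 0.1639195] 0.1456763048585586 (array([524.8, 161.6]), array([22.3, 20.4]), 57.03, 104)
scene house 0.005 0.03 0.0135 (array([ 515.4, -268.3]), array([316.4, 210.6]), 58.81, 1574)
scene house 0.095 0.105 0.0984 (array([ 535.7, -232.7]), array([ 93.2, 185.4]), 1.96, 1142)
```

View pics/z.png

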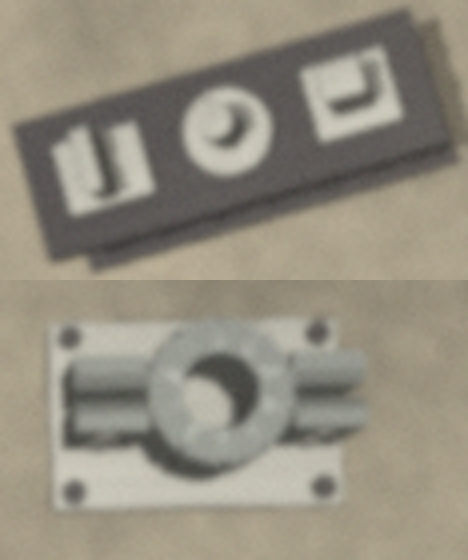

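Estimates so far: stand yaw about 16.6° with the wedge at (0.547, 0.086), and housing centre near (0.535, -0.2325) with yaw about 1°. I'll pass over the housing first for a close look.

```bash
cat > plan.py <<'E'
import numpy as np,sys
from scipy.spatial.transform import Rotation as Ro
from workcell import sensors
def goal(x,y,z,yawdeg,ref=None):
    """delta in tool frame (cm) & rotvec to TCP xyz, tool-x yaw, tool down"""
    s=sensors.get_state(); p,q=(s['tool_pos'],s['tool_rot']) if ref is None else ref
    R=Ro.from_quat(q); G=Ro.from_euler('z',yawdeg,degrees=True)*Ro.from_euler('x',np.pi)
    return np.round(R.inv().apply(np.array([x,y,z])-p)*100,2),np.round((R.inv()*G).as_rotvec(),3)
if __name__=='__main__': print(*goal(*map(float,sys.argv[1:5])))
E
python3 plan.py .52 -.2325 .30 91.2; python3 plan.py .547 .0857 .24 106.6
```

```text
[ 42.73 -24.78  -6.93] [-0.002 -0.002 -1.29 ]
[ 54.77 -54.35  -0.86] [-0.002 -0.002 -1.559]
```

arm_command(
  delta_pos=[
    [4.2,-2.5,-1.5],
    [8.5,-5,-3.5],
    [12.8,-7.4,-5],
    [17,-9.9,-7],
    [21.4,-12.4,-7],
    [26,-15,-7],
    [31,-18,-7],
    [36,-21,-7],
    [40,-23.2,-7],
    [42.7,-24.8,-7],
  ],
  rot=[
    [0,0,-0.13],
    [0,0,-0.27],
    [0,0,-0.42],
    [0,0,-0.57],
    [0,0,-0.72],
    [0,0,-0.87],
    [0,0,-1.02],
    [0,0,-1.15],
    [0,0,-1.23],
    [0,0,-1.29],
  ],
  claw=[1,1,1,1,1,1,1,1,1,1],
)

```text
t: 1.35
tool_pos: [0.5207, -0.231, 0.3006]
tool_rot: [0.698, 0.716, -0.0, -0.001]
force: [-0.4, -0.4, 0.5]
grip_width: 0.0856
```

```bash
python3 - <<'E'
from workcell import sensors, read_camera
from h import *
c=read_camera('wrist');np.savez('w1.npz',**c);cv2.imwrite('pics/w1.png',c['pixels'][:,:,::-1])
s=sensors.get_state();print(s['t'],s['tool_pos'],s['tool_rot'],s['force'],s['qpos'])
print('cam',-c['R'].T@c['t'],c['R'][2])
W=world(c);m=(abs(W[...,2]-.1)<.006)&(abs(W[...,1]+.23)<.12);print(rect(W[m][:,:2]))
m=(abs(W[...,2]-.014)<.008)&(abs(W[...,1]+.23)<.13)&(abs(W[...,0]-.535)<.1);print(rect(W[m][:,:2]))
E
```

```text
1.4 [ 0.52261494 -0.22841895  0.30057716] [ 6.97078945e-01  7.16991640e-01  1.84946596e-03 -7.15402602e-04] [1.83279493 1.01267363 0.41885601] [-0.53720468  0.051881    1.66736935  0.00397334  1.42287715 -0.56595311]
cam [ 0.51962147 -0.1549365   0.44504386] [ 0.00699247 -0.2988816  -0.95426458]
(array([ 543.2, -246.4]), array([573.4, 206.8]), 0.04, 11719)
(array([ 536.9, -235. ]), array([130.1, 199.8]), 0.63, 6558)
```

View pics/w1.png

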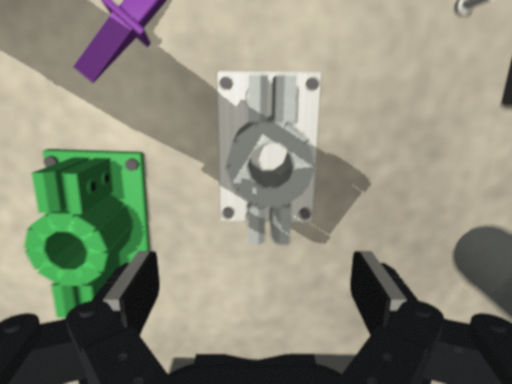

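The wrist view shows the grey shell centred near (270,165) with slots at (270,225) and (272,95). The green look-alike is at lower left. Now I'll locate the slots precisely.

```bash
python3 - <<'E'
from h import *
c=dict(np.load('w1.npz'));W=world(c)
v,u=np.mgrid[:384,:512]
m=(abs(W[...,2]-.1)<.006)&(v<250)&(v>60)&(u>215)&(u<330)&(abs(W[...,0]-.535)<.06)
print('top',W[m][:,2].mean(),rect(W[m][:,:2]))
P=W[m]
# slot centre: per y bin, gap in x
for y in list(np.arange(-.32,-.28,.006))+list(np.arange(-.186,-.14,.006)):
    q=np.sort(P[abs(P[:,1]-y)<.003][:,0])
    if len(q)<8: continue
    d=np.diff(q);i=d.argmax();print(round(y,3),q[0].round(4),q[-1].round(4),'gap',q[i].round(4),q[i+1].round(4),'mid',((q[i]+q[i+1])/2).round(4),'edgemid',((q[0]+q[-1])/2).round(4))
m=(abs(W[...,2]-.014)<.006)&(v<250)&(v>60)&(u>200)&(u<335)&(abs(W[...,0]-.535)<.08)
print('plate',W[m][:,2].mean(),rect(W[m][:,:2]))
E
```

```text
top 0.10130947663140051 (array([ 536.9, -235.1]), array([184.1,  94.3]), 89.91, 7601)
-0.32 0.5138 0.5618 gap 0.5335 0.5427 mid 0.5381 edgemid 0.5378
-0.314 0.5138 0.5617 gap 0.5333 0.5425 mid 0.5379 edgemid 0.5377
-0.308 0.5148 0.5613 gap 0.5331 0.5421 mid 0.5376 edgemid 0.538
-0.302 0.5146 0.561 gap 0.5329 0.542 mid 0.5375 edgemid 0.5378
-0.296 0.5145 0.5613 gap 0.5327 0.5418 mid 0.5373 edgemid 0.5379
-0.29 0.5144 0.5615 gap 0.5326 0.5415 mid 0.537 edgemid 0.5379
-0.284 0.5142 0.5611 gap 0.5324 0.5414 mid 0.5369 edgemid 0.5376
-0.186 0.5126 0.5598 gap 0.5334 0.5352 mid 0.5343 edgemid 0.5362
-0.18 0.5125 0.5594 gap 0.5321 0.5403 mid 0.5362 edgemid 0.5359
-0.174 0.5124 0.56 gap 0.5319 0.54 mid 0.536 edgemid 0.5362
-0.168 0.5123 0.5597 gap 0.5317 0.5408 mid 0.5362 edgemid 0.536
-0.162 0.5122 0.5594 gap 0.5314 0.5405 mid 0.5359 edgemid 0.5358
-0.156 0.5121 0.5599 gap 0.5313 0.5403 mid 0.5358 edgemid 0.536
-0.15 0.512 0.5596 gap 0.5311 0.54 mid 0.5356 edgemid 0.5358
-0.144 0.5119 0.5594 gap 0.5309 0.5398 mid 0.5354 edgemid 0.5357
plate 0.01594051168495324 (array([ 536.9, -235. ]), array([130.1, 199.8]), 0.63, 6284)
```

```bash
python3 plan.py .547 .0857 .22 106.6
```

```text
[31.3   3.31  8.18] [ 0.002 -0.003 -0.262]
```

arm_command(
  delta_pos=[
    [4.5,0.5,0],
    [9.5,1,0],
    [14.5,1.5,1],
    [19.5,2,3],
    [24.5,2.6,5],
    [28.5,3,7],
    [31,3.2,8],
    [31.3,3.3,8.2],
    [31.3,3.3,8.2],
    [31.3,3.3,8.2],
  ],
  rot=[
    [0,0,-0.04],
    [0,0,-0.08],
    [0,0,-0.12],
    [0,0,-0.16],
    [0,0,-0.2],
    [0,0,-0.24],
    [0,0,-0.26],
    [0,0,-0.26],
    [0,0,-0.26],
    [0,0,-0.26],
  ],
  claw=[1,1,1,1,1,1,1,1,1,1],
)

```text
t: 2.65
tool_pos: [0.5466, 0.0795, 0.2199]
tool_rot: [0.602, 0.799, 0.0, 0.001]
force: [0.1, -1.3, 0.8]
grip_width: 0.0854
```

```bash
python3 - <<'E'
from workcell import sensors, read_camera
from h import *
c=read_camera('wrist');np.savez('w2.npz',**c);cv2.imwrite('pics/w2.png',c['pixels'][:,:,::-1])
s=sensors.get_state();print(s['t'],s['tool_pos'],s['tool_rot'],s['force'])
W=world(c);x,y,z=W[...,0],W[...,1],W[...,2]
near=(abs(x-.547)<.05)&(abs(y-.0857)<.05)
for lo,hi,r in [(.149,.16,.035),(.1,.108,.042)]:
    m=near&(z>lo)&(z<hi)&(np.hypot(x-.547,y-.0857)<r);print(m.sum(),z[m].mean(),rect(W[m][:,:2]))
E
python3 plan.py .547 .0857 .111 106.6
```

```text
2.7 [0.54666975 0.07951014 0.21998698] [6.01756520e-01 7.98679362e-01 2.52098644e-04 5.51145484e-04] [-0.62963923  0.12796557  0.15446243]
1399 0.15448131042318217 (array([549. ,  84.1]), array([23.6, 28.6]), 17.11, 1399)
2165 0.10481173694645352 (array([549.1,  84.4]), array([48.1, 53.3]), 16.38, 2165)
[ 0.59  0.19 10.9 ] [ 0.001  0.001 -0.01 ]
```

View pics/w2.png

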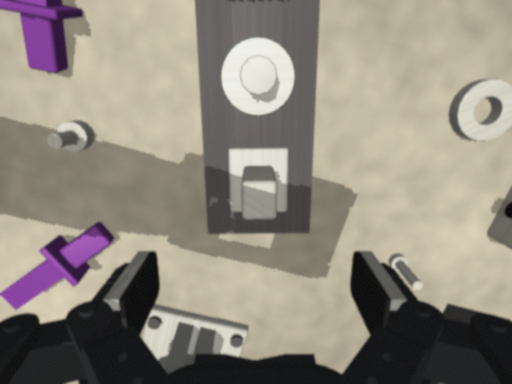

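The wedge handle is at (258,195), centred between the fingers. The wrist camera is about 2 mm off the fixed cameras, by the same amount for both parts. The relative vector from wedge to housing therefore agrees at (-12.3, -318.8) mm. Descending now.

arm_command(
  delta_pos=[
    [0.5,0.3,1],
    [0.5,0.3,2.5],
    [0.5,0.3,4.5],
    [0.5,0.3,6.5],
    [0.5,0.3,8.5],
    [0.5,0.3,10],
    [0.5,0.3,10.9],
    [0.5,0.3,10.9],
    [0.5,0.3,10.9],
    [0.5,0.3,10.9],
  ],
  rot=[
    [0,0,-0.01],
    [0,0,-0.01],
    [0,0,-0.01],
    [0,0,-0.01],
    [0,0,-0.01],
    [0,0,-0.01],
    [0,0,-0.01],
    [0,0,-0.01],
    [0,0,-0.01],
    [0,0,-0.01],
  ],
  claw=[1,1,1,1,1,1,1,1,1,1],
)

```text
t: 3.95
tool_pos: [0.5485, 0.0862, 0.1113]
tool_rot: [0.597, 0.802, 0.001, 0.001]
force: [-0.2, -0.4, 0.0]
grip_width: 0.0855
```

arm_command(
  delta_pos=[
    [0,0,0],
    [0,0,0],
    [0,0,0],
    [0,0,0],
    [0,0,0],
    [0,0,0],
    [0,0,0],
    [0,0,0],
    [0,0,0],
    [0,0,0],
  ],
  rot=[
    [0,0,0],
    [0,0,0],
    [0,0,0],
    [0,0,0],
    [0,0,0],
    [0,0,0],
    [0,0,0],
    [0,0,0],
    [0,0,0],
    [0,0,0],
  ],
  claw=[0.2,-0.1,-0.4,-0.6,-0.7,-0.8,-0.8,-0.8,-0.8,-0.8],
  squeeze=45,
)

```text
t: 5.2
tool_pos: [0.548, 0.0863, 0.1105]
tool_rot: [0.597, 0.802, 0.0, 0.0]
force: [2.2, 0.6, 0.5]
grip_width: 0.0237
```

arm_command(
  delta_pos=[
    [0,0,-0.3],
    [0,0,-1],
    [0,0,-2.2],
    [0,0,-3.7],
    [0,0,-5.5],
    [0,0,-7.5],
    [0,0,-9.5],
    [0,0,-11.2],
    [0,0,-12.5],
    [0,0,-13],
  ],
  rot=[
    [0,0,0],
    [0,0,0],
    [0,0,0],
    [0,0,0],
    [0,0,0],
    [0,0,0],
    [0,0,0],
    [0,0,0],
    [0,0,0],
    [0,0,0],
  ],
  claw=[-0.8,-0.8,-0.8,-0.8,-0.8,-0.8,-0.8,-0.8,-0.8,-0.8],
)

```text
t: 6.45
tool_pos: [0.5482, 0.0862, 0.2417]
tool_rot: [0.597, 0.802, 0.001, 0.001]
force: [0.4, 0.9, -8.4]
grip_width: 0.0234
```

```bash
python3 - <<'E'
from plan import *
s=sensors.get_state();print(s['t'],s['tool_pos'],s['force'],s['grip_width'])
w0=np.array([.548,.0863]) ; hc=w0+[-.0123,-.3188]
th=np.radians(.8);ax=np.array([-np.sin(th),np.cos(th)])
for n,k in(('end1',-.068),('end2',.068)):
    e=hc+k*ax;print(n,e,goal(e[0],e[1],.24,90.8))
E
```

```text
6.45 [0.5482206  0.08621635 0.24165053] [ 0.40470113  0.93947594 -8.41081025] 0.023393566582031743
end1 [ 0.53664943 -0.30049337] (array([-36.71, -12.2 ,   0.16]), array([0.002, 0.   , 0.277]))
end2 [ 0.53475057 -0.16450663] (array([-23.63,  -8.48,   0.16]), array([0.002, 0.   , 0.277]))
```

arm_command(
  delta_pos=[
    [-1.5,-0.5,0],
    [-4.5,-1.6,0],
    [-8,-2.9,0],
    [-12,-4.3,0],
    [-16,-5.7,0],
    [-19.5,-7,0],
    [-22,-7.9,0],
    [-23.2,-8.3,0],
    [-23.6,-8.5,0.1],
    [-23.6,-8.5,0.1],
  ],
  rot=[
    [0,0,0.02],
    [0,0,0.06],
    [0,0,0.1],
    [0,0,0.14],
    [0,0,0.18],
    [0,0,0.22],
    [0,0,0.25],
    [0,0,0.27],
    [0,0,0.277],
    [0,0,0.277],
  ],
  claw=[-0.8,-0.8,-0.8,-0.8,-0.8,-0.8,-0.8,-0.8,-0.8,-0.8],
)

```text
t: 7.7
tool_pos: [0.5336, -0.1636, 0.2387]
tool_rot: [0.702, 0.712, 0.0, -0.001]
force: [0.3, 0.2, -8.6]
grip_width: 0.0234
```

```bash
python3 - <<'E'
from workcell import sensors, read_camera
from h import *
for n in ['scene','wrist']:
    c=read_camera(n);np.savez(n+'3.npz',**c)
    if n=='scene': im=cv2.resize(c['pixels'][100:230,110:260,::-1],None,fx=4,fy=4,interpolation=2)
    else: iw=c['pixels'][:,:,::-1]
    if n=='wrist': cv2.imwrite('pics/c3.png',np.hstack([cv2.resize(im,(430,373)),cv2.resize(iw,(370,373))]))
    W=world(c);x,y,z=W[...,0],W[...,1],W[...,2]
    m=(abs(x-.536)<.05)&(y>-.22)&(y<-.11)&(z>.2)&(z<.245);print(n,m.sum(),rect(W[m][:,:2]) if m.sum()>9 else '')
s=sensors.get_state();print(s['t'],s['tool_pos'],s['tool_rot'],s['force'],s['grip_width'])
E
python3 plan.py .53475 -.1645 .19 90.8
```

```text
scene 346 (array([ 533.1, -165. ]), array([49. , 56.4]), 0.7, 346)
wrist 4016 (array([ 534.3, -151.1]), array([48.2, 26.4]), 0.67, 4016)
7.8 [ 0.53393761 -0.16319986  0.23906852] [ 7.01710005e-01  7.12462536e-01  1.49779846e-04 -4.25604412e-04] [ 0.1090131   0.41045685 -7.7327011 ] 0.02344930417831187
[-0.14  0.08  4.91] [-0.    -0.001  0.001]
```

View pics/c3.png

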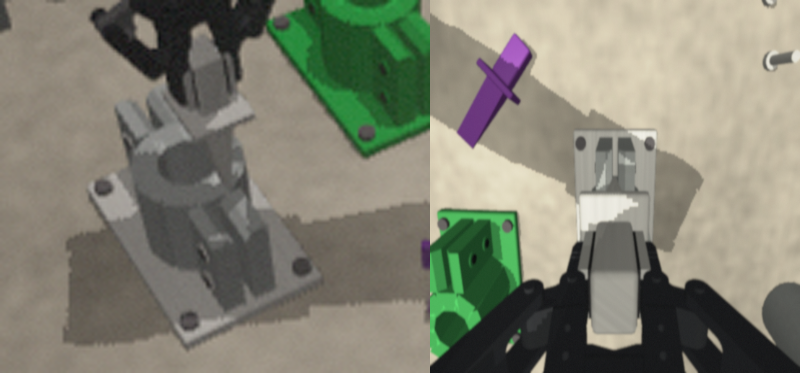

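The wedge hangs straight over the near slot, and the collar measured in the scene view is within 1.5 mm of the end2 target. Lowering.

arm_command(
  delta_pos=[
    [-0.1,0.1,1],
    [-0.1,0.1,2.2],
    [-0.1,0.1,3.4],
    [-0.1,0.1,4.4],
    [-0.1,0.1,5.2],
    [-0.1,0.1,5.8],
    [-0.1,0.1,6.3],
    [-0.1,0.1,6.8],
    [-0.1,0.1,7.2],
    [-0.1,0.1,7.4],
  ],
  rot=[
    [0,0,0],
    [0,0,0],
    [0,0,0],
    [0,0,0],
    [0,0,0],
    [0,0,0],
    [0,0,0],
    [0,0,0],
    [0,0,0],
    [0,0,0],
  ],
  claw=[-0.8,-0.8,-0.8,-0.8,-0.8,-0.8,-0.8,-0.8,-0.8,-0.8],
)

```text
t: 9.05
tool_pos: [0.535, -0.1652, 0.1652]
tool_rot: [0.702, 0.712, 0.0, 0.0]
force: [-0.3, 0.3, -7.4]
grip_width: 0.0239
```

arm_command(
  delta_pos=[
    [0,0,0.3],
    [0,0,0.6],
    [0,0,0.9],
    [0,0,1.2],
    [0,0,1.5],
    [0,0,1.8],
    [0,0,2.1],
    [0,0,2.4],
    [0,0,2.5],
    [0,0,2.5],
  ],
  rot=[
    [0,0,0],
    [0,0,0],
    [0,0,0],
    [0,0,0],
    [0,0,0],
    [0,0,0],
    [0,0,0],
    [0,0,0],
    [0,0,0],
    [0,0,0],
  ],
  claw=[-0.8,-0.8,-0.8,-0.8,-0.8,-0.8,-0.8,-0.8,-0.8,-0.8],
)

```text
t: 10.3
tool_pos: [0.5347, -0.1651, 0.1399]
tool_rot: [0.702, 0.712, -0.0, -0.0]
force: [0.5, -0.1, -5.6]
grip_width: 0.0233
```

```bash
cat > gap.py <<'E'
from h import *
from workcell import sensors, read_camera
import sys
for n in ['scene','top']:
    c=read_camera(n);W=world(c);x,y,z=W[...,0],W[...,1],W[...,2]
    if n=='scene' and len(sys.argv)>1: cv2.imwrite('pics/%s.png'%sys.argv[1],cv2.resize(c['pixels'][100:230,110:260,::-1],None,fx=4,fy=4,interpolation=2))
    m=(abs(x-.536)<.08)&(abs(z-.1)<.007);P=W[m]
    for a,b in((-.325,-.285),(-.185,-.142)):
        for yy in np.arange(a,b,.01):
            q=np.sort(P[abs(P[:,1]-yy)<.004][:,0])
            if len(q)>7:
                d=np.diff(q);i=d.argmax();print(n,round(yy,3),'ext',q[[0,-1]].round(4),'gap',q[i:i+2].round(4))
    m=(abs(x-.536)<.05)&(abs(y+.2325)<.12)&(z>.12)&(z<.18);
s=sensors.get_state();print(s['t'],s['tool_pos'],s['tool_rot'],s['force'],s['grip_width'])
E
python3 gap.py g1
```

```text
scene -0.325 ext [0.544  0.5603] gap [0.5523 0.5568]
scene -0.315 ext [0.5423 0.56  ] gap [0.5549 0.5576]
scene -0.185 ext [0.5525 0.5626] gap [0.5586 0.5601]
scene -0.175 ext [0.5522 0.5625] gap [0.556 0.558]
scene -0.165 ext [0.5205 0.5625] gap [0.521 0.551]
scene -0.155 ext [0.506  0.5628] gap [0.506  0.5084]
scene -0.145 ext [0.5062 0.5629] gap [0.5242 0.5476]
top -0.325 ext [0.5124 0.5574] gap [0.5309 0.5404]
top -0.315 ext [0.5119 0.5549] gap [0.5308 0.5405]
top -0.305 ext [0.512  0.5226] gap [0.5196 0.522 ]
10.4 [ 0.53474332 -0.16515188  0.13987762] [ 7.02128377e-01  7.12050316e-01 -1.38568808e-04 -2.65062317e-04] [ 0.49065996 -0.1229879  -6.44665013] 0.023497499571760266
```

View pics/g1.png

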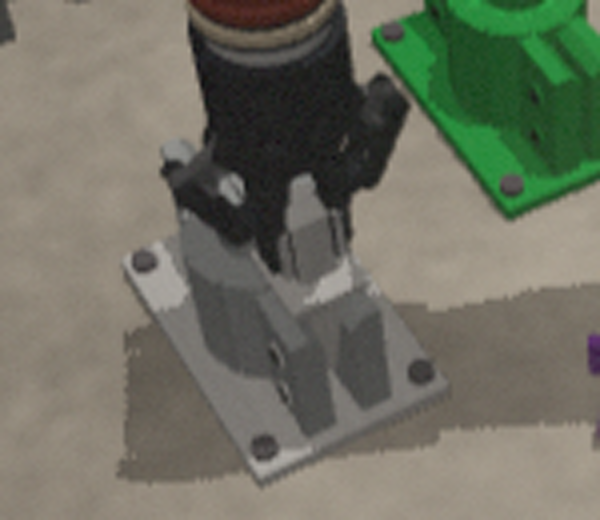

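The near end is open by about 9 mm: the flange extent is now 56.8 mm, up from 47.5. Withdrawing and moving to the far end.

arm_command(
  delta_pos=[
    [0,0,-0.5],
    [0,0,-1.2],
    [0,0,-2.2],
    [0,0,-3.4],
    [0,0,-4.8],
    [0,0,-6.2],
    [0,0,-7.5],
    [0,0,-8.6],
    [0,0,-9.3],
    [0,0,-9.5],
  ],
  rot=[
    [0,0,0],
    [0,0,0],
    [0,0,0],
    [0,0,0],
    [0,0,0],
    [0,0,0],
    [0,0,0],
    [0,0,0],
    [0,0,0],
    [0,0,0],
  ],
  claw=[-0.8,-0.8,-0.8,-0.8,-0.8,-0.8,-0.8,-0.8,-0.8,-0.8],
)

```text
t: 11.65
tool_pos: [0.5352, -0.1653, 0.2359]
tool_rot: [0.702, 0.712, 0.0, 0.0]
force: [-0.2, -0.9, -7.5]
grip_width: 0.0234
```

```bash
python3 plan.py .5366 -.3005 .235 90.8; python3 gap.py
```

```text
[-13.52  -0.05   0.09] [0.001 0.    0.   ]
scene -0.325 ext [0.5149 0.5605] gap [0.531  0.5437]
scene -0.315 ext [0.5221 0.5605] gap [0.5324 0.5438]
scene -0.305 ext [0.525  0.5604] gap [0.5307 0.5436]
scene -0.295 ext [0.5256 0.5603] gap [0.528  0.5442]
scene -0.285 ext [0.5246 0.5608] gap [0.5348 0.5453]
scene -0.185 ext [0.507  0.5621] gap [0.5304 0.5391]
scene -0.175 ext [0.5069 0.5626] gap [0.5234 0.5453]
scene -0.165 ext [0.5068 0.5625] gap [0.5233 0.5446]
scene -0.155 ext [0.5056 0.5626] gap [0.5241 0.5475]
scene -0.145 ext [0.5067 0.5629] gap [0.5227 0.5445]
top -0.285 ext [0.5411 0.558 ] gap [0.5477 0.5502]
top -0.145 ext [0.5423 0.5594] gap [0.5489 0.5513]
11.75 [ 0.53486591 -0.16519743  0.23515631] [ 7.02153522e-01  7.12025558e-01 -6.76310570e-05 -1.76709245e-04] [ 1.13143373 -0.07166257 -9.72502352] 0.023795541519345858
```

arm_command(
  delta_pos=[
    [-1,0,0],
    [-3,0,0],
    [-5.5,0,0],
    [-8,0,0],
    [-10.3,0,0],
    [-12,0,0],
    [-13.1,0,0.3],
    [-13.5,0,1],
    [-13.5,0,2],
    [-13.5,0,3],
  ],
  rot=[
    [0,0,0],
    [0,0,0],
    [0,0,0],
    [0,0,0],
    [0,0,0],
    [0,0,0],
    [0,0,0],
    [0,0,0],
    [0,0,0],
    [0,0,0],
  ],
  claw=[-0.8,-0.8,-0.8,-0.8,-0.8,-0.8,-0.8,-0.8,-0.8,-0.8],
)

```text
t: 13.0
tool_pos: [0.5366, -0.2992, 0.204]
tool_rot: [0.702, 0.712, 0.0, -0.001]
force: [-0.2, 0.7, -7.9]
grip_width: 0.0237
```

```bash
python3 plan.py .5366 -.3005 .165 90.8; python3 - <<'E'
from h import *
from workcell import read_camera
c=read_camera('scene');W=world(c);x,y,z=W[...,0],W[...,1],W[...,2]
m=(abs(x-.536)<.05)&(y>-.34)&(y<-.26)&(z>.17)&(z<.22);print(rect(W[m][:,:2]))
E
```

```text
[-0.13 -0.    3.9 ] [-0.001 -0.001  0.001]
(array([ 536.3, -297.1]), array([52.4, 50.7]), 87.1, 368)
```

arm_command(
  delta_pos=[
    [-0.1,0,0.8],
    [-0.1,0,1.6],
    [-0.1,0,2.4],
    [-0.1,0,3.1],
    [-0.1,0,3.7],
    [-0.1,0,4.2],
    [-0.1,0,4.7],
    [-0.1,0,5.2],
    [-0.1,0,5.6],
    [-0.1,0,6],
  ],
  rot=[
    [0,0,0],
    [0,0,0],
    [0,0,0],
    [0,0,0],
    [0,0,0],
    [0,0,0],
    [0,0,0],
    [0,0,0],
    [0,0,0],
    [0,0,0],
  ],
  claw=[-0.8,-0.8,-0.8,-0.8,-0.8,-0.8,-0.8,-0.8,-0.8,-0.8],
)

```text
t: 14.3
tool_pos: [0.5372, -0.3015, 0.1454]
tool_rot: [0.702, 0.712, 0.0, 0.0]
force: [0.5, -0.6, -4.1]
grip_width: 0.0235
```

arm_command(
  delta_pos=[
    [0,0,0.4],
    [0,0,0.8],
    [0,0,1.2],
    [0,0,1.6],
    [0,0,2],
    [0,0,2.3],
    [0,0,2.6],
    [0,0,2.8],
    [0,0,2.8],
    [0,0,2.8],
  ],
  rot=[
    [0,0,0],
    [0,0,0],
    [0,0,0],
    [0,0,0],
    [0,0,0],
    [0,0,0],
    [0,0,0],
    [0,0,0],
    [0,0,0],
    [0,0,0],
  ],
  claw=[-0.8,-0.8,-0.8,-0.8,-0.8,-0.8,-0.8,-0.8,-0.8,-0.8],
)

```text
t: 15.55
tool_pos: [0.5368, -0.3011, 0.1169]
tool_rot: [0.702, 0.712, -0.0, -0.0]
force: [0.3, -1.1, -5.9]
grip_width: 0.0237
```

```bash
python3 gap.py g2
```

```text
scene -0.325 ext [0.559  0.5692] gap [0.5651 0.5692]
scene -0.315 ext [0.5058 0.5686] gap [0.5088 0.5596]
scene -0.305 ext [0.5058 0.5689] gap [0.5078 0.5603]
scene -0.295 ext [0.505  0.5684] gap [0.5231 0.5483]
scene -0.285 ext [0.5049 0.5669] gap [0.519  0.5292]
scene -0.185 ext [0.5062 0.5635] gap [0.5278 0.5397]
scene -0.175 ext [0.5066 0.5636] gap [0.5235 0.5443]
scene -0.165 ext [0.507  0.5631] gap [0.5215 0.547 ]
scene -0.155 ext [0.5071 0.5622] gap [0.5249 0.5462]
scene -0.145 ext [0.5064 0.5619] gap [0.5257 0.5447]
top -0.285 ext [0.5599 0.5657] gap [0.5607 0.5628]
top -0.185 ext [0.5055 0.5616] gap [0.5283 0.5388]
top -0.175 ext [0.5055 0.5618] gap [0.5216 0.5443]
top -0.165 ext [0.5058 0.5593] gap [0.522  0.5421]
top -0.155 ext [0.5056 0.5592] gap [0.5218 0.542 ]
top -0.145 ext [0.5057 0.5594] gap [0.5219 0.5399]
15.65 [ 0.53675877 -0.30114687  0.11688674] [ 7.02158136e-01  7.12021016e-01 -3.10582800e-05 -1.52101369e-04] [ 1.18470496 -1.02315056 -7.59624577] 0.02355889811877638
```

The far end is open by about 16 mm (extent 63.5 mm). Back to the first end.

arm_command(
  delta_pos=[
    [0,0,-0.5],
    [0,0,-1.3],
    [0,0,-2.5],
    [0,0,-4],
    [0,0,-5.7],
    [0,0,-7.5],
    [0,0,-9.2],
    [0,0,-10.6],
    [0,0,-11.5],
    [0,0,-11.8],
  ],
  rot=[
    [0,0,0],
    [0,0,0],
    [0,0,0],
    [0,0,0],
    [0,0,0],
    [0,0,0],
    [0,0,0],
    [0,0,0],
    [0,0,0],
    [0,0,0],
  ],
  claw=[-0.8,-0.8,-0.8,-0.8,-0.8,-0.8,-0.8,-0.8,-0.8,-0.8],
)

```text
t: 16.9
tool_pos: [0.5371, -0.3014, 0.236]
tool_rot: [0.702, 0.712, 0.0, 0.0]
force: [0.2, -0.1, -7.5]
grip_width: 0.0232
```

arm_command(
  delta_pos=[
    [1,0,0],
    [3,0,0],
    [5.5,0,0],
    [8,0,0],
    [10.3,0,0],
    [12,0,0],
    [13.2,0,0.3],
    [13.6,0,1],
    [13.6,0,2],
    [13.6,0,3],
  ],
  rot=[
    [0,0,0],
    [0,0,0],
    [0,0,0],
    [0,0,0],
    [0,0,0],
    [0,0,0],
    [0,0,0],
    [0,0,0],
    [0,0,0],
    [0,0,0],
  ],
  claw=[-0.8,-0.8,-0.8,-0.8,-0.8,-0.8,-0.8,-0.8,-0.8,-0.8],
)

```text
t: 18.15
tool_pos: [0.5347, -0.1658, 0.2042]
tool_rot: [0.702, 0.712, -0.0, -0.0]
force: [-1.0, -0.2, -7.4]
grip_width: 0.0234
```

```bash
python3 plan.py .5349 -.165 .116 90.8;python3 gap.py
```

```text
[0.09 0.03 8.82] [-0.001  0.    -0.001]
scene -0.325 ext [0.5532 0.5692] gap [0.5617 0.5655]
scene -0.315 ext [0.5525 0.5692] gap [0.5659 0.5679]
scene -0.305 ext [0.5523 0.5682] gap [0.5523 0.5549]
scene -0.295 ext [0.5236 0.5688] gap [0.5236 0.5498]
scene -0.285 ext [0.551  0.5673] gap [0.5535 0.555 ]
scene -0.185 ext [0.5069 0.563 ] gap [0.5181 0.5399]
scene -0.175 ext [0.5068 0.5632] gap [0.5215 0.5463]
scene -0.165 ext [0.5075 0.5627] gap [0.5235 0.5452]
scene -0.155 ext [0.5078 0.5616] gap [0.5273 0.543 ]
scene -0.145 ext [0.5066 0.5617] gap [0.525 0.543]
top -0.145 ext [0.542  0.5594] gap [0.5487 0.5512]
18.25 [ 0.53349175 -0.16526807  0.20276386] [ 0.70244836  0.71173113 -0.00089844 -0.00207099] [-0.34364478  0.10054398 -9.14192991] 0.023472075104879735
```

arm_command(
  delta_pos=[
    [0,0,0.8],
    [0,0,1.6],
    [0,0,2.4],
    [0,0,3.2],
    [0,0,3.9],
    [0,0,4.5],
    [0,0,5.1],
    [0,0,5.6],
    [0,0,6.1],
    [0,0,6.6],
  ],
  rot=[
    [0,0,0],
    [0,0,0],
    [0,0,0],
    [0,0,0],
    [0,0,0],
    [0,0,0],
    [0,0,0],
    [0,0,0],
    [0,0,0],
    [0,0,0],
  ],
  claw=[-0.8,-0.8,-0.8,-0.8,-0.8,-0.8,-0.8,-0.8,-0.8,-0.8],
)

```text
t: 19.5
tool_pos: [0.5348, -0.1653, 0.1391]
tool_rot: [0.702, 0.712, -0.0, -0.0]
force: [-0.7, 0.4, -4.7]
grip_width: 0.0239
```

arm_command(
  delta_pos=[
    [0,0,0.4],
    [0,0,0.8],
    [0,0,1.2],
    [0,0,1.6],
    [0,0,1.9],
    [0,0,2.2],
    [0,0,2.2],
    [0,0,2.2],
    [0,0,2.2],
    [0,0,2.2],
  ],
  rot=[
    [0,0,0],
    [0,0,0],
    [0,0,0],
    [0,0,0],
    [0,0,0],
    [0,0,0],
    [0,0,0],
    [0,0,0],
    [0,0,0],
    [0,0,0],
  ],
  claw=[-0.8,-0.8,-0.8,-0.8,-0.8,-0.8,-0.8,-0.8,-0.8,-0.8],
)

```text
t: 20.75
tool_pos: [0.535, -0.1653, 0.117]
tool_rot: [0.702, 0.712, -0.0, 0.0]
force: [1.9, -0.8, -9.2]
grip_width: 0.0236
```

```bash
python3 gap.py g3
```

```text
scene -0.325 ext [0.5526 0.5685] gap [0.5564 0.5621]
scene -0.315 ext [0.5521 0.5684] gap [0.5546 0.5568]
scene -0.305 ext [0.5498 0.5685] gap [0.5498 0.5539]
scene -0.295 ext [0.5526 0.5682] gap [0.5606 0.5623]
scene -0.285 ext [0.5526 0.5653] gap [0.5629 0.5653]
scene -0.185 ext [0.5579 0.5668] gap [0.5603 0.5622]
scene -0.175 ext [0.504  0.5668] gap [0.5087 0.5573]
scene -0.165 ext [0.5033 0.5663] gap [0.5172 0.5528]
scene -0.155 ext [0.5036 0.5663] gap [0.5336 0.5389]
scene -0.145 ext [0.5028 0.566 ] gap [0.5401 0.5445]
top -0.325 ext [0.5041 0.565 ] gap [0.5205 0.5508]
top -0.315 ext [0.5027 0.5654] gap [0.5205 0.5479]
top -0.305 ext [0.5027 0.5489] gap [0.5207 0.5489]
top -0.295 ext [0.5025 0.5149] gap [0.5121 0.5149]
20.85 [ 0.53497106 -0.16529448  0.11701059] [ 7.02127848e-01  7.12050897e-01 -1.18023830e-05  6.84483226e-05] [ 2.00616656 -0.94480455 -8.94277908] 0.023606190294776987
```

Both ends now measure about 63 mm over the flanges, so each is open about 15.5 mm and the halves are parallel. Withdrawing and returning to the stand.

arm_command(
  delta_pos=[
    [0,0,-0.5],
    [0,0,-1.3],
    [0,0,-2.5],
    [0,0,-4],
    [0,0,-5.7],
    [0,0,-7.5],
    [0,0,-9.4],
    [0,0,-11],
    [0,0,-12],
    [0,0,-12.4],
  ],
  rot=[
    [0,0,0],
    [0,0,0],
    [0,0,0],
    [0,0,0],
    [0,0,0],
    [0,0,0],
    [0,0,0],
    [0,0,0],
    [0,0,0],
    [0,0,0],
  ],
  claw=[-0.8,-0.8,-0.8,-0.8,-0.8,-0.8,-0.8,-0.8,-0.8,-0.8],
)

```text
t: 22.1
tool_pos: [0.5353, -0.1654, 0.2421]
tool_rot: [0.702, 0.712, 0.0, 0.0]
force: [-0.2, 0.0, -7.8]
grip_width: 0.0234
```

```bash
python3 gap.py; python3 plan.py .548 .0863 .24 106.7
```

```text
scene -0.325 ext [0.5207 0.5674] gap [0.5224 0.5529]
scene -0.315 ext [0.5213 0.5686] gap [0.5226 0.5523]
scene -0.305 ext [0.5219 0.5686] gap [0.5237 0.5522]
scene -0.295 ext [0.5222 0.5684] gap [0.5222 0.5502]
scene -0.285 ext [0.5265 0.5685] gap [0.5265 0.552 ]
scene -0.185 ext [0.504  0.5672] gap [0.5275 0.5429]
scene -0.175 ext [0.5028 0.5669] gap [0.5227 0.5488]
scene -0.165 ext [0.5037 0.5663] gap [0.5206 0.5485]
scene -0.155 ext [0.502  0.5661] gap [0.5198 0.5482]
scene -0.145 ext [0.503  0.5659] gap [0.5181 0.5482]
top -0.285 ext [0.5465 0.5657] gap [0.558  0.5603]
top -0.155 ext [0.5448 0.5645] gap [0.5562 0.559 ]
top -0.145 ext [0.545  0.5644] gap [0.5563 0.5592]
22.2 [ 0.5350005  -0.16525178  0.24139245] [7.02154479e-01 7.12024639e-01 1.80599546e-05 1.75102350e-05] [-0.03250986 -0.19235335 -7.51855572] 0.023703275365430786
[25.13  1.65  0.14] [ 0.     0.    -0.278]
```

arm_command(
  delta_pos=[
    [1.5,0.1,0],
    [4.5,0.3,0],
    [8.5,0.5,0],
    [12.5,0.8,0],
    [16.5,1.1,0],
    [20,1.3,0],
    [23,1.5,0],
    [24.6,1.6,0],
    [25.1,1.65,0],
    [25.1,1.65,0],
  ],
  rot=[
    [0,0,-0.02],
    [0,0,-0.06],
    [0,0,-0.1],
    [0,0,-0.14],
    [0,0,-0.18],
    [0,0,-0.22],
    [0,0,-0.25],
    [0,0,-0.27],
    [0,0,-0.278],
    [0,0,-0.278],
  ],
  claw=[-0.8,-0.8,-0.8,-0.8,-0.8,-0.8,-0.8,-0.8,-0.8,-0.8],
)

```text
t: 23.45
tool_pos: [0.5478, 0.0856, 0.241]
tool_rot: [0.597, 0.802, -0.0, -0.0]
force: [0.3, 0.4, -7.4]
grip_width: 0.0236
```

```bash
python3 - <<'E'
from h import *
from workcell import read_camera
for n in ['scene','top']:
    c=read_camera(n);W=world(c);x,y,z=W[...,0],W[...,1],W[...,2]
    if n=='scene': cv2.imwrite('pics/r.png',cv2.resize(c['pixels'][190:370,180:350,::-1],None,fx=3,fy=3,interpolation=2))
    m=(abs(x-.548)<.05)&(abs(y-.086)<.05)&(z>.2)&(z<.25);print(n,m.sum(),rect(W[m][:,:2]) if m.sum()>5 else '')
E
python3 plan.py .548 .0863 .1115 106.7
```

```text
scene 413 (array([547.8,  84.9]), array([48.4, 53.7]), 17.4, 413)
top 76 (array([550.1,  59.8]), array([11.2, 45.1]), 89.73, 76)
[ 0.13  0.05 12.97] [-0.     0.001 -0.001]
```

View pics/r.png

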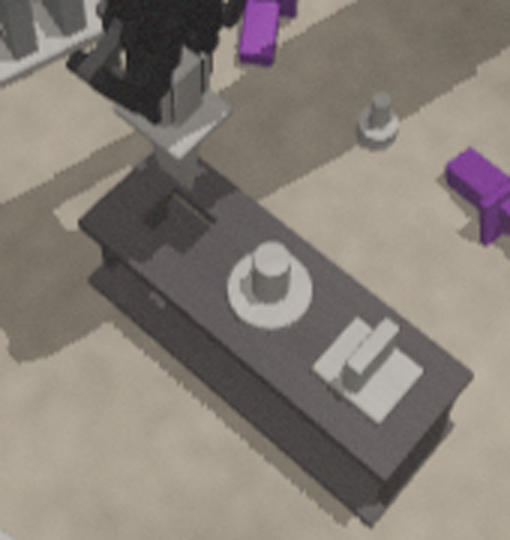

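The wedge is upright over its empty hole, and the collar in the scene view matches its first position within 0.5 mm. Lowering.

arm_command(
  delta_pos=[
    [0.1,0,1],
    [0.1,0,2.5],
    [0.1,0,4],
    [0.1,0,5.5],
    [0.1,0,7],
    [0.1,0,8.5],
    [0.1,0,10],
    [0.1,0,11.2],
    [0.1,0,12.2],
    [0.1,0,12.8],
  ],
  rot=[
    [0,0,0],
    [0,0,0],
    [0,0,0],
    [0,0,0],
    [0,0,0],
    [0,0,0],
    [0,0,0],
    [0,0,0],
    [0,0,0],
    [0,0,0],
  ],
  claw=[-0.8,-0.8,-0.8,-0.8,-0.8,-0.8,-0.8,-0.8,-0.8,-0.8],
)

```text
t: 24.8
tool_pos: [0.5475, 0.0869, 0.1126]
tool_rot: [0.597, 0.802, -0.0, -0.0]
force: [-0.5, -0.3, -7.4]
grip_width: 0.0235
```

Down a further 2 mm to seat, then release.

arm_command(
  delta_pos=[
    [0,0,0.1],
    [0,0,0.2],
    [0,0,0.2],
    [0,0,0.2],
    [0,0,0.2],
    [0,0,0.2],
    [0,0,0.2],
    [0,0,0.2],
    [0,0,0.2],
    [0,0,0.2],
  ],
  rot=[
    [0,0,0],
    [0,0,0],
    [0,0,0],
    [0,0,0],
    [0,0,0],
    [0,0,0],
    [0,0,0],
    [0,0,0],
    [0,0,0],
    [0,0,0],
  ],
  claw=[-0.8,-0.8,-0.8,-0.6,-0.3,0,0.3,0.6,1,1],
)

```text
t: 26.05
tool_pos: [0.5476, 0.0869, 0.1112]
tool_rot: [0.597, 0.802, -0.0, -0.0]
force: [-0.0, 0.3, 1.1]
grip_width: 0.0856
```

arm_command(
  delta_pos=[
    [0,0,0],
    [0,0,-0.5],
    [0,0,-1.5],
    [0,0,-3],
    [0,0,-5],
    [0,0,-7.5],
    [0,0,-10],
    [0,0,-12],
    [0,0,-13],
    [0,0,-13],
  ],
  rot=[
    [0,0,0],
    [0,0,0],
    [0,0,0],
    [0,0,0],
    [0,0,0],
    [0,0,0],
    [0,0,0],
    [0,0,0],
    [0,0,0],
    [0,0,0],
  ],
  claw=[1,1,1,1,1,1,1,1,1,1],
)

```text
t: 27.3
tool_pos: [0.5484, 0.087, 0.2427]
tool_rot: [0.597, 0.802, 0.001, 0.001]
force: [-0.6, -0.3, -0.3]
grip_width: 0.0854
```

```bash
python3 gap.py; python3 - <<'E'
from h import *
from workcell import read_camera
for n in ['scene','wrist']:
    c=read_camera(n);W=world(c);x,y,z=W[...,0],W[...,1],W[...,2]
    for lo,hi,r in [(.149,.16,.035),(.1,.108,.042)]:
        m=(z>lo)&(z<hi)&(np.hypot(x-.547,y-.0857)<r);print(n,m.sum(),z[m].mean(),rect(W[m][:,:2]))
    if n=='scene':cv2.imwrite('pics/f.png',cv2.resize(c['pixels'][110:370,110:350,::-1],None,fx=2.3,fy=2.3,interpolation=2))
E
```

```text
scene -0.325 ext [0.5048 0.5683] gap [0.5225 0.5505]
scene -0.315 ext [0.5054 0.5685] gap [0.5234 0.5512]
scene -0.305 ext [0.5048 0.5687] gap [0.5216 0.5525]
scene -0.295 ext [0.5047 0.5661] gap [0.5221 0.55  ]
scene -0.285 ext [0.505  0.5681] gap [0.5233 0.5507]
scene -0.185 ext [0.5032 0.5669] gap [0.5257 0.5434]
scene -0.175 ext [0.5019 0.5669] gap [0.5227 0.5498]
scene -0.165 ext [0.5039 0.5661] gap [0.5242 0.549 ]
scene -0.155 ext [0.5029 0.5665] gap [0.523  0.5475]
scene -0.145 ext [0.5028 0.5665] gap [0.5198 0.5499]
top -0.325 ext [0.5047 0.5662] gap [0.5206 0.5485]
top -0.315 ext [0.5041 0.5656] gap [0.5203 0.5463]
top -0.305 ext [0.503  0.5655] gap [0.5204 0.546 ]
top -0.295 ext [0.5027 0.5659] gap [0.5209 0.5459]
top -0.285 ext [0.5023 0.5654] gap [0.5209 0.5464]
top -0.185 ext [0.5029 0.5638] gap [0.5241 0.541 ]
top -0.175 ext [0.5013 0.5641] gap [0.5192 0.5465]
top -0.165 ext [0.5006 0.5639] gap [0.5194 0.547 ]
top -0.155 ext [0.5012 0.5645] gap [0.5195 0.5448]
top -0.145 ext [0.501  0.5645] gap [0.5195 0.5449]
27.4 [0.54719163 0.08689388 0.24066258] [ 5.96704837e-01  8.02460583e-01 -3.74305863e-04 -4.57681412e-04] [-0.75728749 -0.28929135 -0.13198501] 0.08555591984259357
scene 154 0.15142580231047684 (array([548.6,  86. ]), array([23.5, 27.6]), 17.73, 154)
scene 279 0.10205703352750917 (array([548.4,  86.4]), array([47.8, 53.9]), 17.83, 279)
wrist 1178 0.1544776805847602 (array([549.3,  84.8]), array([24. , 28.5]), 15.97, 1178)
wrist 1857 0.10481715700075253 (array([549.2,  84.9]), array([48. , 53.7]), 17.07, 1857)
```

View pics/f.png

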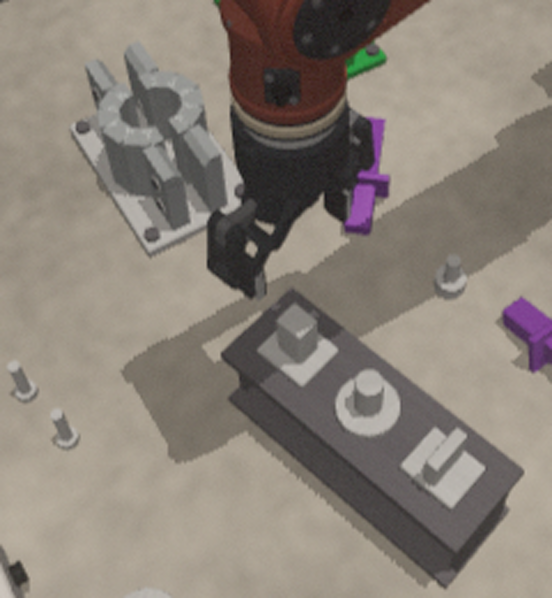

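The wedge is back in its hole at (297,335) in the crop, the gripper is clear, and the shell at (150,125) is open at both ends.

```bash
python3 -c "
from workcell import robot
print(robot.hand_in())"
```

```text
the job is handed in; nothing more can be done
None
```

I parted the shell with the wedge: half-way in at the +y end, nearly to the collar at the -y end, then the same at the +y end. The wedge is back in its own hole, and I handed the job in at about 27.5 s of the 69 s allowed.

**Openings:** the last camera checks put both ends about 15–16 mm open, against the 13 mm needed. The flanges measure about 63 mm across, up from 47.5 mm, and the halves are parallel within about 1 mm end to end.

**Wedge:** it hangs upright within about 1 mm of where it started. The gripper is fully open, about 13 cm above, and touching nothing.

**Gripper and forces:** at the end of each move the force on the tool, mostly the wedge's own weight, was at most about 10 N. I saw no sign of the gripper touching the shell.

**Disagreements:**
- The wrist camera read about 2 mm off the two fixed cameras. The offset was the same for the wedge and the shell, so I worked from their relative positions.
- I stopped the full strokes about 1.5 mm short of the collar seating, because the measured opening was already enough.

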